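# Get the sugar bowl out from behind the jars

### The arm

A 6-joint arm with a two-finger parallel gripper is mounted at the origin on the work surface. World frame = base frame: x ahead of the robot, y to its left, z up, the work surface at z = 0. Lengths are in m, angles in rad, forces in N, time in s.
With the tool pointing down it reaches from about 0.275 to 0.725 m from the base axis. Payload 15.9 kg.
Tool frame: the origin (TCP) lies at the very end of the fingers, on their centre line; the grasp point (between the pads) lies env.hold_point_z behind it (env.hold_point_z is the distance from the TCP to the grasp point, in m); z points along the fingers, y is the line along which they close (so a half turn about z gives the same grasp; the last joint's range is limited). The gripper opens to 85 mm and grips with 20 to 120 N. Pads are 22 mm wide; open, the fingers measure 114 mm over their backs; the gripper's body (76 mm by 85 mm) begins 54 mm behind the grasp point. The pads swing forward as they close: fully open they stand 13 mm farther back than shut.
Start: joints at [1.159, 0.213, -0.034, 1.323, 0, 1.571], TCP at [0.2, 0.458, 0.203] pointing down, gripper open.
Joint ranges: [-2.98, 2.98], [-0.74, 1.72], [-1.14, 1.35], [-2.1, 2.04], [-1.57, 1.44], [-3.14, 3.14]. Speed limits (rad/s): [1.89, 1.89, 2.39, 2.57, 3.14, 3.14].

### API

Orientations are given as a rotation vector (axis times angle).
In Python, from rig import env gives the robot as it stands.
- The arm moves only by the tool arm_command, never from a script. Its argument "deltas" is one flat list of numbers, 6 for each row, row after row: the shift along the world's x, y, z in mm, then the turn, a rotation vector about the world's x, y, z in degrees. In form: [x, y, z, rx, ry, rz, x, y, z, rx, ry, rz, ...]. A call has 1 to 10 rows; each row shifts and turns the commanded pose from where the row before left it; what a row does not reach is not made up. A row lasts 1/10 s, in which the tool goes at most 50 mm and 8.59 degrees, less where a joint would pass 70% of its speed; a pose out of reach is approached as far as the arm can. A call with a gripper value outside its range is refused whole. "jaw" is the finger opening in mm, from 0 to 85.4, set as the call begins (left out, the last holds). The fingers move at their own pace and stop on an object; "squeeze" is the grip in N (left out, the last holds). Time passes only in rows, so rows that do not move let the fingers close. It gives the time, the measured TCP pose, the force, the opening and the grip force at its end, in the units of the state.
- env.get_obs(): the state, without advancing time (a new reading comes with each control period).
- env.get_image(name): name is "side" or "top"; returns a dict with "img" (384x512x3 uint8, blue, green, red), "camera_matrix" (3x3 intrinsics, pixels), "origin" and "rotation" of the camera in the world. Camera axes: x right, y down, z forward; pixel columns grow to the right and rows downward; lengths in m; the calibration is good to about 2 mm. A picture is of the moment at which its call begins. There is no depth.
- env.job_done(): hands the job in; it is judged then, once.
The state is a dict: "time": time; "qpos": joint angles; "qvel": joint speeds; "joint_efforts": joint torques, N m; "eef_pos": TCP position; "tcp_rot": TCP orientation; "wrist_force": force on the tool from outside, world axes, zero at the start; "wrist_torque": the same for the moment, N m; "gripper_width": opening from 0.0 (shut) to 1.0 (fully open); "grip_force": force on a finger pad.
Only numpy, scipy, OpenCV 4.12 (cv2) and the standard library are available. Lean on these libraries where they do the work, as an engineer would, in place of code of your own. Each camera call takes 0.05 s, during which the arm holds its last target. There are 200 camera calls.

### The job

Make the sugar ready for the coffee: the short sugar bowl is hemmed in on the wooden organiser by the square tin, the round jar and the pepper mill. Stand all three of them upright on the steel tray at the side, then set the sugar bowl upright in the middle of the cork coaster, and only after that put the tin, the jar and the mill back upright, each exactly where it stood at the start. Keep the sugar bowl upright all the time and do not shift or knock over the small salt pot and the egg cup at the front of the organiser.

Things in the scene. Friction and masses are not known exactly. Their poses are not given: they have to be found in the camera images.
- organiser: light wooden counter board, 170 mm (x, depth) by 280 mm (y, width) by 12 mm thick, fixed. Origin at the centre of its underside; its top, on which things stand, is at z = 12 mm. x points to its back edge, where an upright wooden back, 12 mm thick, stands at x = 73 to 85 mm over the full width, its top at z = 70 mm. No other sides. Turned by up to 0.25 rad
- tin: square metal canister with a lid of the same width, 60 x 60 mm, 125 mm tall, sides straight up to the top (0.2 to 0.4 kg). Origin at the centre of its underside, z up, x and y square to its sides. Starts square to the organiser within 0.1 rad
- jar: round white ceramic storage jar, 60 mm diameter, straight up to 94 mm, then a wooden lid of 56 mm diameter up to 112 mm (0.25 to 0.5 kg). Origin at the centre of its underside, z up
- mill: dark wooden pepper mill with a small steel button on top, 140 mm tall; foot 56 mm diameter, waist 38 mm at 55 mm height, straight head of 50 mm diameter from 89 to 127 mm height (0.15 to 0.3 kg). Origin at the centre of its underside, z up
- sugar: short white ceramic sugar bowl with a closed lid fixed on, 60 mm diameter with straight sides from 8 to 42 mm height, low dome lid to 52 mm, small knob to 63 mm (0.18 to 0.35 kg). Origin at the centre of its underside, z up. Stands near x 30, y 0 mm of the organiser; tin, jar and mill stand near (-40, 0), (30, 75), (30, -75), in any order: about 15 mm free on its left and right, a few mm in front
- salt: small steel salt pot, plain cylinder 38 mm diameter, 38 mm tall, loose, in a front corner of the organiser (near x -65, y +95 or -95 mm of it). Leave it alone. Origin at the centre of its underside
- eggcup: small wooden egg cup, 44 mm diameter at the rim, 45 mm tall, loose, in the other front corner of the organiser. Leave it alone. Origin at the centre of its underside
- tray: shallow steel tray, 250 mm (x) by 140 mm (y) outside, walls 5 mm thick and 16 mm high, floor 5 mm thick, fixed, on the left or the right of the organiser. Origin at the centre of its underside, x along its length. The side area: it takes the tin, jar and mill in a row, 80 mm apart
- coaster: round cork coaster, 100 mm diameter, 8 mm thick, fixed, on the other side of the organiser. Origin at the centre of its underside; top at z = 8 mm. A white mug 55 mm tall stands about 130 mm beyond it, a teaspoon lies on the robot's side of it
There are look-alikes about, which are no part of the job. What is shaped like the tin but yellow is not meant.

How it is judged:
On the way, in this order (a step that is already met when the one before it is completed fails the run):
1. the tin, the jar and the mill all stand upright on the tray (x of tin in the frame of tray between -0.12 and 0.12 m and y of tin in the frame of tray between -0.065 and 0.065 m and z of tin in the frame of tray between 0.001 and 0.01 m and angle between each of tin, jar, mill's own z axis and vertical below 0.12 rad and x of jar in the frame of tray between -0.12 and 0.12 m and y of jar in the frame of tray between -0.065 and 0.065 m and z of jar in the frame of tray between 0.001 and 0.01 m and x of mill in the frame of tray between -0.12 and 0.12 m and y of mill in the frame of tray between -0.065 and 0.065 m and z of mill in the frame of tray between 0.001 and 0.01 m), for 0.2 s.
2. the sugar bowl stands upright in the middle of the coaster (within 15 mm) while the three are still on the tray (all of step 1 and horizontal distance between sugar and coaster below 0.015 m and z of sugar in the frame of coaster between 0.004 and 0.012 m and angle between sugar's own z axis and vertical below 0.12 rad), for 0.2 s.
At the end, for the whole second after the job is handed in: The sugar bowl stands upright and at rest on the coaster, its centre within 15 mm of the coaster's; the tin, jar and mill stand upright and at rest, each within 15 mm of where it stood at the start; the salt pot and egg cup stand within 20 mm of where they were (horizontal distance between sugar and coaster below 0.015 m and z of sugar in the frame of coaster between 0.004 and 0.012 m and angle between sugar's own z axis and vertical below 0.12 rad and linear speed of each of sugar, tin, jar, mill below 0.02 m/s and distance of each of tin, jar, mill from where it was at the start of the episode below 0.015 m and angle between each of tin, jar, mill's own z axis and vertical below 0.1 rad and distance of each of salt, eggcup from where it was at the start of the episode below 0.02 m and angle between each of salt, eggcup's own z axis and vertical below 0.2 rad); the robot touches nothing.
It fails at once if the sugar bowl is tipped by more than about 35 degrees (angle between sugar's own z axis and vertical above 0.6 rad).
It fails at once if the salt pot or the egg cup is shifted by more than 20 mm or knocked over (distance of any of salt, eggcup from where it was at the start of the episode above 0.02 m or angle between any of salt, eggcup's own z axis and vertical above 0.4 rad).
It also fails if it takes over 144 s, if anything falls off the work surface, if the arm or the gripper's body presses on something with over 40 N, if the wrist force passes 120 N, or if a joint passes its speed limit or range.

## Working session

There is one attempt and no reset: what is moved stays moved. The work goes in short steps, Python scripts to look and compute and a tool call to move; the robot and the scene stay as the last step left them, time stands still between calls to the robot, and variables do not carry over. Pictures are saved under pics/ and viewed, at most 14 in all, crops included, and the job is handed in when it is done.

Besides the shell and the picture viewer there is one more tool, called after "Emit:" in YAML: its name, and indented under it one key for each argument. arm_command: Moves the arm, as the interface text tells. Its arguments: {"type":"object","properties":{"deltas":{"type":"array"},"jaw":{"type":"number"},"squeeze":{"type":"number"}},"required":["deltas"]}

```bash
ls; mkdir -p pics
python3 - <<'E'
from rig import env
import cv2,pickle,numpy as np
d={}
for n in("side","top"):
    r=env.get_image(n);d[n]=r;cv2.imwrite(f"pics/{n}0.png",r["img"]);print(n,r["camera_matrix"].round(1).tolist(),np.round(r["origin"],3),np.round(r["rotation"],3).tolist())
pickle.dump(d,open("i0.pkl","wb"))
o=env.get_obs();print({k:np.round(v,3).tolist() for k,v in o.items()},env.hold_point_z)
E
```

```text
pics
side [[350.2, 0.0, 259.3], [0.0, 350.2, 187.6], [0.0, 0.0, 1.0]] [ 0.209 -0.718  0.52 ] [-2.085, 0.466, -0.257]
top [[452.8, 0.0, 250.8], [0.0, 452.8, 191.5], [0.0, 0.0, 1.0]] [ 0.423 -0.035  1.395] [-2.191, 2.161, -0.105]
{'time': 0.1, 'qpos': [1.159, 0.213, -0.035, 1.324, -0.0, 1.571], 'qvel': [0.0, -0.001, 0.003, -0.002, 0.001, 0.0], 'joint_efforts': [0.0, -68.725, 48.781, 0.012, -0.0, 0.0], 'eef_pos': [0.2, 0.458, 0.203], 'tcp_rot': [-0.642, -3.075, 0.002], 'wrist_force': [0.916, -0.318, -0.022], 'wrist_torque': [-0.032, -0.047, -0.029], 'grip_force': 0.0, 'gripper_width': 0.998} 0.0187
```

View pics/top0.png

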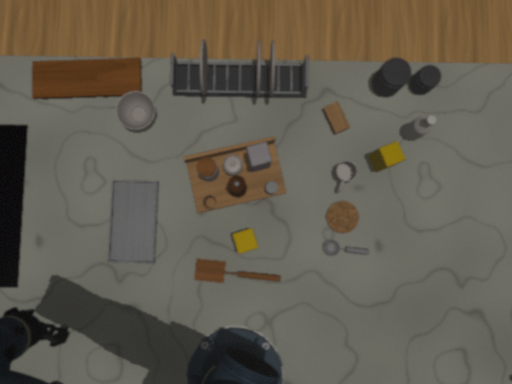

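View pics/side0.png

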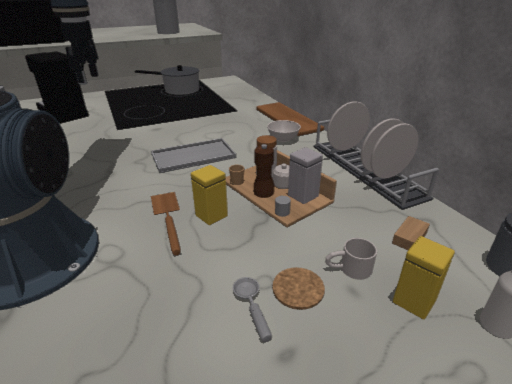

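Top view: organiser about (236,175), with the grey tin (258,155), sugar (233,164), jar with wooden lid (207,168) and mill (236,186). Salt is at (271,188), egg cup (210,202), tray (134,221) and coaster (342,217). Look-alikes are the yellow tins (244,240) and (390,154), the white mug (344,172) and bowl (136,110), and the dark cylinders (392,76) and (426,80). I choose the four things on the organiser and will check them in a close crop.

```bash
cat > h.py <<'E'
import numpy as np,cv2,pickle
from scipy.spatial.transform import Rotation as R
def rot(r):
    a=np.array(r["rotation"]); return a if a.shape==(3,3) else R.from_rotvec(a).as_matrix()
def ray(r,u,v):
    K=r["camera_matrix"];return rot(r)@np.linalg.inv(K)@np.array([u,v,1.])
def plane(r,u,v,z):
    d=ray(r,u,v);o=np.array(r["origin"]);return (o+d*(z-o[2])/d[2])
def proj(r,p):
    q=rot(r).T@(np.array(p,float)-r["origin"]);q=r["camera_matrix"]@q;return q[:2]/q[2]
E
python3 - <<'E'
from h import *
d=pickle.load(open("i0.pkl","rb"))
a=d["top"]["img"][130:220,175:295];cv2.imwrite("pics/c1.png",np.clip(cv2.resize(a,None,fx=6,fy=6,interpolation=cv2.INTER_CUBIC)*1.5,0,255).astype(np.uint8))
a=d["side"]["img"][125:225,215:345];cv2.imwrite("pics/c2.png",np.clip(cv2.resize(a,None,fx=6,fy=6,interpolation=cv2.INTER_CUBIC)*1.3,0,255).astype(np.uint8))
r=d["top"]
for n,u,v,z in[("tray",134,221,.016),("coaster",342,217,.008),("tin",258.5,154,.125),("jar",207,168,.112),("mill",236,186,.14),("sugar",233,162,.06)]:print(n,plane(r,u,v,z).round(3))
E
```

```text
tray [0.455 0.313 0.016]
coaster [ 0.476 -0.32   0.008]
tin [ 0.647 -0.06   0.125]
jar [0.607 0.086 0.112]
mill [0.554 0.002 0.14 ]
sugar [0.634 0.014 0.06 ]
```

View pics/c1.png

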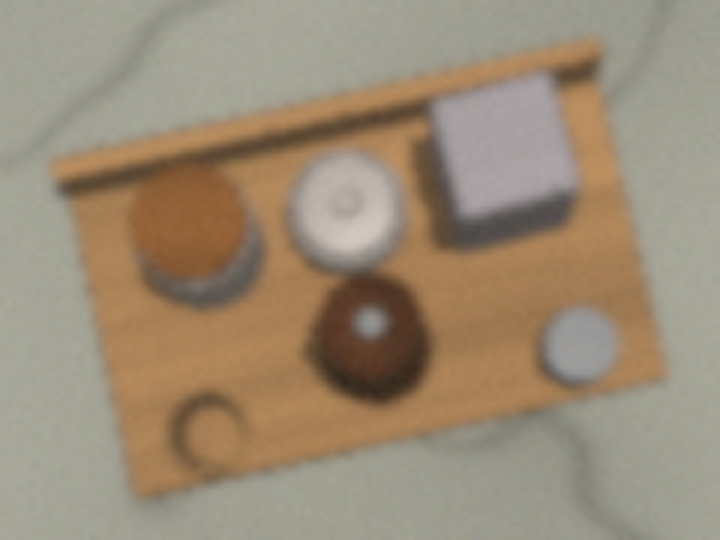

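View pics/c2.png

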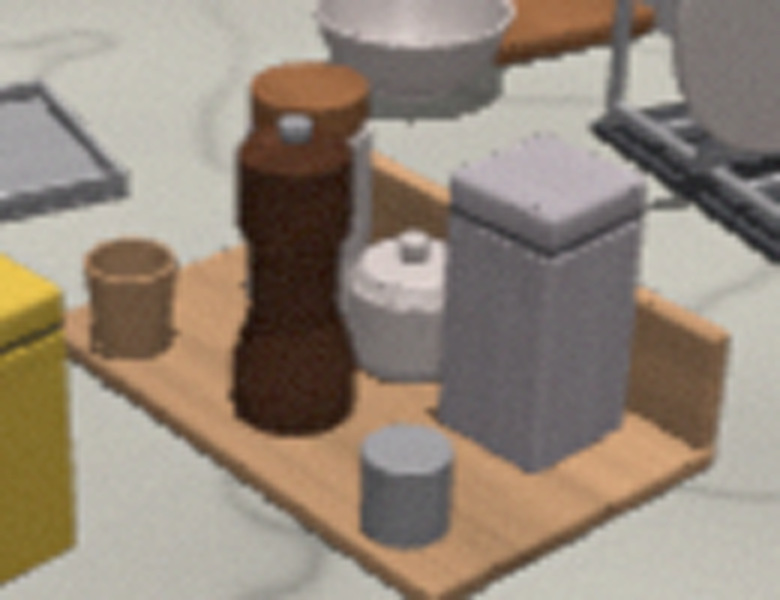

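The crops confirm the choice: grey tin, wooden-lid jar, mill with steel button in front, and white sugar bowl between them. The egg cup is front left and the salt front right.

Run:
```python
from h import *
from rig import env
d=pickle.load(open("i0.pkl","rb"));t=d["top"];s=d["side"]
T=lambda x,y,z:plane(t,(x+.5)/6-.5+175,(y+.5)/6-.5+130,z)
S=lambda x,y,z:plane(s,(x+.5)/6-.5+215,(y+.5)/6-.5+125,z)
P=lambda n,p:print(n,(p*1000).round(1)[:2])
P("jar",T(188,221,.112));P("mill btn",T(371,322,.138));P("sugar knob",T(347,200,.062));P("sugar rim",T(347,212,.042))
c=[T(*p,.125) for p in[(430,100),(550,73),(577,187),(472,215)]];P("tin",sum(c)/4)
e=np.array(c);ang=lambda v:np.degrees(np.arctan2(v[1],v[0]))
print("tin edges ang",ang(e[0]-e[1])-90,ang(e[3]-e[2])-90,ang(e[0]-e[3]),ang(e[1]-e[2]),np.linalg.norm(e-np.roll(e,1,0),axis=1))
P("salt",T(578,344,.038));P("egg",T(208,432,.045))
fl,fr=T(138,497,.012),T(664,375,.012);b0,b1=T(50,160,.07),T(600,38,.07)
print("org yaw",ang(fl-fr)-90,ang(b0-b1)-90,np.linalg.norm(fl-fr));P("frontmid",(fl+fr)/2)
ya=np.radians(ang(fl-fr)-90);P("org c",(fl+fr)/2+.085*np.array([np.cos(ya),np.sin(ya),0]))
# side checks (top centres)
P("S btn",S(294,128,.138));P("S knob",S(413,240,.061));P("S jar lid",S(310,86,.112));P("S salt",S(407,448,.038))
P("S tin",sum(S(*p,.125) for p in[(452,180),(545,135),(645,182),(548,232)])/4)
# tray & coaster by masks
hsv=cv2.cvtColor(cv2.GaussianBlur(t["img"],(3,3),0),cv2.COLOR_BGR2HSV)
m=cv2.inRange(hsv,(5,90,40),(25,255,255));m[:, :310]=0;m[:195]=0
cs=max(cv2.findContours(m,0,2)[0],key=cv2.contourArea);(cx,cy),r=cv2.minEnclosingCircle(cs);P(f"coaster {cx:.1f},{cy:.1f},{r:.1f}",plane(t,cx,cy,.008))
print(hsv[221,134],hsv[221,170],hsv[221,95])
g=t["img"][165:275,95:175].astype(int);k=cv2.Canny(t["img"][165:275,95:175],30,80)
m=cv2.morphologyEx(k,cv2.MORPH_CLOSE,np.ones((9,9)));cs=max(cv2.findContours(m,0,2)[0],key=cv2.contourArea);rc=cv2.minAreaRect(cs);print("tray rect",rc)
P("tray",plane(t,rc[0][0]+95,rc[0][1]+165,.012))
bx=cv2.boxPoints(rc)+[95,165];print([(plane(t,*p,.012)*1000).round()[:2].tolist() for p in bx])
o=env.get_obs();M=R.from_rotvec(o["tcp_rot"]).as_matrix();print("tool y ang",ang(M[:,1]),M.round(3).tolist())
```

```text
jar [611.5  89.6]
mill btn [561.5   0.9]
sugar knob [630.5  16. ]
sugar rim [627.5  16.6]
tin [648.7 -61.8]
tin edges ang 13.68066789034691 15.88422922232418 20.646170063368558 13.753721429247513 [0.05846216 0.05836586 0.05605494 0.05138552]
salt [ 562.9 -100.3]
egg [515.6  83.8]
org yaw 13.88791219651381 13.517559462713379 0.2752577755356779
frontmid [517.2 -12.1]
org c [599.8   8.3]
S btn [567.1  19.9]
S knob [636.   34.9]
S jar lid [618.7 109.1]
S salt [567.9 -87.1]
S tin [652.7 -47.9]
coaster 342.0,216.8,15.7 [ 477.  -320.3]
[ 60   3 101] [ 30  21 111] [ 33  21 111]
tray rect ((33.731712341308594, 57.414634704589844), (87.23602294921875, 67.31121826171875), 85.03025817871094)
tray [450.9 330.2]
[[573.0, 449.0], [594.0, 244.0], [330.0, 213.0], [310.0, 414.0]]
tool y ang 66.40573954072495 [[-0.916, 0.4, -0.0], [0.4, 0.916, -0.001], [-0.0, -0.001, -1.0]]
```

Run:
```python
from h import *
d=pickle.load(open("i0.pkl","rb"));t=d["top"];s=d["side"]
print("tcp proj top",proj(t,[.2,.458,.203]),"side",proj(s,[.2,.458,.203]))
print("coaster side",plane(s,299,287,.008).round(3))
print("base top",proj(t,[0,0,0]),proj(s,[0,0,0]))
def tri(a,b):
    A=[];B=[]
    for r,p in((t,a),(s,b)):
        D=ray(r,*p);D/=np.linalg.norm(D);Q=np.eye(3)-np.outer(D,D);A.append(Q);B.append(Q@r["origin"])
    X=np.linalg.solve(sum(A),sum(B));return X.round(4),np.round(proj(t,X)-a,1),np.round(proj(s,X)-b,1)
c=lambda x,y,a,b:np.array([(x+.5)/6-.5+a,(y+.5)/6-.5+b])
print("btn",*tri(c(371,322,175,130),c(294,128,215,125)))
print("knob",*tri(c(347,200,175,130),c(413,240,215,125)))
print("jar",*tri(c(188,221,175,130),c(310,86,215,125)))
print("coaster",*tri(np.array([342,216.8]),np.array([299,287])))
a=t["img"][280:384,0:120];b=s["img"][0:100,40:140]
cv2.imwrite("pics/g.png",np.hstack([cv2.resize(a,(400,400))*2//1,cv2.resize(b,(400,400))]))
```

```text
tcp proj top [ 55.65596993 317.71194408] side [92.93999851 93.1768063 ]
coaster side [ 0.475 -0.327  0.008]
base top [234.84887781 375.58981205] [ 29.08937126 256.42581524]
btn [0.5593 0.0011 0.1476] [-0.2  0.4] [ 0.5 -0. ]
knob [0.6274 0.0163 0.0721] [-0.3  0.5] [ 0.6 -0.1]
jar [0.6095 0.0889 0.1219] [-0.1  0.2] [ 0.2 -0. ]
coaster [ 0.4779 -0.3219  0.0022] [ 0.1 -0.2] [-0.3  0. ]
```

View pics/g.png

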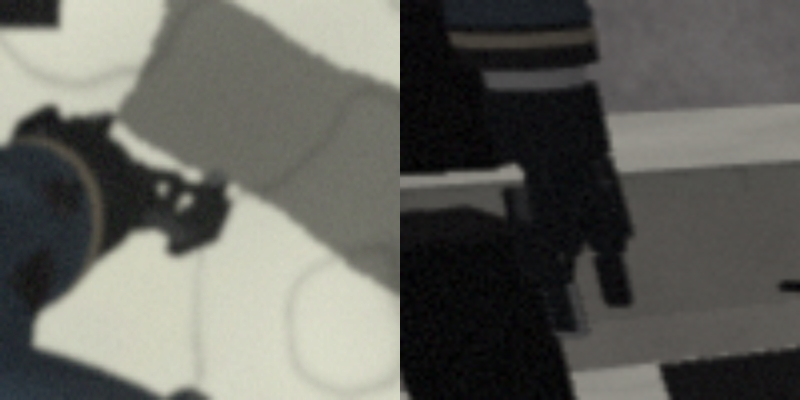

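Recomputed at the right heights (things stand on z = 12 mm), both views agree: mill (560,1), sugar (627,16), jar (610,89), tin (647,-61), organiser yaw about 13.8°.

Emit:
arm_command:
  deltas: [28,-36,2,0,0,7.46,28,-36,2,0,0,7.46,28,-36,2,0,0,7.46,28,-36,2,0,0,7.46,28,-36,2,0,0,7.46,28,-36,2,0,0,0,28,-36,2,0,0,0,28,-36,2,0,0,0,28,-36,2,0,0,0,28,-36,2,0,0,0]
  jaw: 85
  squeeze: 40

```text
time: 1.1
eef_pos: [0.4774, 0.1013, 0.2227]
tcp_rot: [0.348, -3.122, -0.0]
wrist_force: [0.8, 0.9, -1.0]
gripper_width: 0.995
grip_force: 0.0
```

```bash
cat >> h.py <<'E'
def st():
    from rig import env
    o=env.get_obs();M=R.from_rotvec(o["tcp_rot"]).as_matrix()
    print("t",round(o["time"],2),"pos",(o["eef_pos"]*1000).round(1) if hasattr(o["eef_pos"],"round") else o["eef_pos"],"yaw",np.degrees(np.arctan2(M[1,1],M[0,1])).round(2),"tilt",M[:,2].round(3),"q",np.round(o["qpos"],2),"w",round(o["gripper_width"]*85.4,1),"g",o["grip_force"])
E
python3 - <<'E'
from h import *
st()
d=pickle.load(open("i0.pkl","rb"));t=d["top"];s=d["side"]
for p in [(113,181),(158,182),(155,262),(110,262),(134,221.75)]:print((plane(t,*p,.016)*1000).round(1))
for p in [(152,157),(222,143),(235,155),(163,166)]:print("S",(plane(s,*p,.016)*1000).round(1))
E
```

```text
t 1.1 pos [477.4 101.3 222.7] yaw 102.71 tilt [-0.  0. -1.] q [ 0.21  0.19 -0.02  1.37  0.   -0.01] w 85.0 g 0.0
[576.6 382.   16. ]
[575.4 244.4  16. ]
[333.  245.6  16. ]
[331.2 380.9  16. ]
[453.  313.2  16. ]
S [324.1 332.7  16. ]
S [562.3 337.8  16. ]
S [568.4 232.8  16. ]
S [342.9 257.   16. ]
```

Emit:
arm_command:
  deltas: [27,-32,0,0,0,0,27,-32,0,0,0,0,26,-33,0,0,0,0,0,0,0,0,0,0,0,0,-30,0,0,0,0,0,-35,0,0,0,0,0,-30,0,0,0,0,0,-20,0,0,0,0,0,-10,0,0,0,0,0,0,0,0,0]

```text
time: 2.1
eef_pos: [0.5557, 0.0065, 0.0968]
tcp_rot: [0.348, -3.12, -0.0]
wrist_force: [0.6, 0.0, 0.2]
gripper_width: 0.989
grip_force: 0.0
```

Emit:
arm_command:
  deltas: [0,0,0,0,0,0,0,0,0,0,0,0,0,0,0,0,0,0,0,0,0,0,0,0,0,0,0,0,0,0,0,0,0,0,0,0]
  jaw: 40

```text
time: 2.7
eef_pos: [0.5578, 0.0061, 0.0992]
tcp_rot: [-0.347, 3.12, -0.0]
wrist_force: [0.2, 0.0, 8.1]
gripper_width: 0.557
grip_force: 40.0
```

Run:
```python
from h import *
from rig import env
st()
print(env.get_obs()["wrist_force"])
```

```text
t 2.7 pos [557.8   6.1  99.2] yaw 102.71 tilt [ 0.003  0.    -1.   ] q [ 0.01  0.37 -0.09  1.11  0.   -0.21] w 47.6 g 39.97192130407768
[2.41221923e-01 5.18280727e-03 8.10353577e+00]
```

Emit:
arm_command:
  deltas: [0,0,20,0,0,0,-10,0,30,0,0,0,-25,10,30,0,0,0,-20,25,0,0,0,0,3,35,0,0,0,0,3,40,0,0,0,0,3,40,0,0,0,0,3,40,0,0,0,0,3,40,0,0,0,0,3,40,0,0,0,0]

```text
time: 3.7
eef_pos: [0.5196, 0.2779, 0.1783]
tcp_rot: [-0.348, 3.122, 0.0]
wrist_force: [0.5, -0.3, -2.6]
gripper_width: 0.554
grip_force: 42.3
```

Run:
```python
from h import *
st()
```

```text
t 3.7 pos [519.6 277.9 178.3] yaw 102.71 tilt [ 0.001  0.    -1.   ] q [ 0.49  0.4   0.17  1.33 -0.    0.27] w 47.3 g 42.26268928941863
```

Emit:
arm_command:
  deltas: [8,20,0,0,0,0,7,15,0,0,0,0,0,0,-25,0,0,0,0,0,-25,0,0,0,0,0,-20,0,0,0,0,0,-8,0,0,0,0,0,-4,0,0,0,0,0,-3,0,0,0,0,0,0,0,0,0]

```text
time: 4.6
eef_pos: [0.535, 0.3113, 0.0934]
tcp_rot: [-0.348, 3.121, 0.001]
wrist_force: [-0.3, 0.7, -2.1]
gripper_width: 0.552
grip_force: 42.4
```

Run:
```python
from h import *
from rig import env
st();print(env.get_obs()["wrist_force"].round(1))
r=env.get_image("side");cv2.imwrite("pics/s1.png",cv2.resize(r["img"][60:240,120:360],None,fx=3,fy=3))
```

```text
t 4.6 pos [535.  311.3  93.4] yaw 102.71 tilt [ 0.001  0.    -1.   ] q [0.53 0.5  0.09 1.16 0.   0.31] w 47.2 g 42.35397223576001
[-0.3  0.7 -2.1]
```

View pics/s1.png

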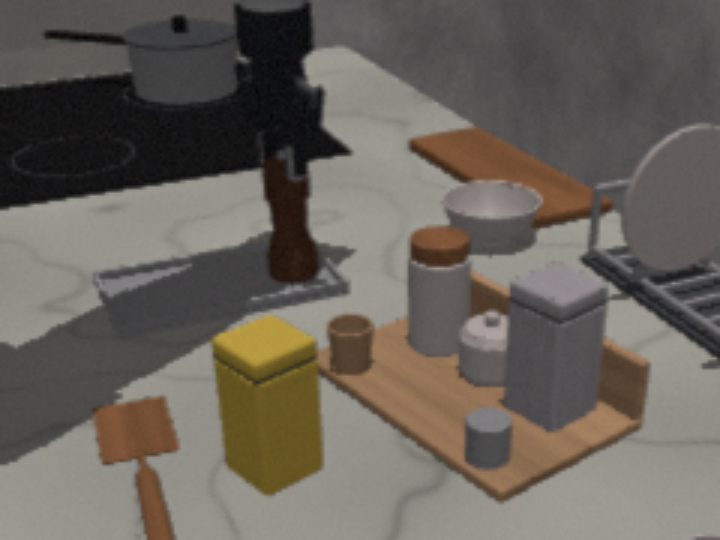

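The mill hangs upright over the far end of the tray (crop 293,270). The rest is undisturbed, so I lower it and release.

Emit:
arm_command:
  deltas: [0,0,-1,0,0,0,0,0,-1,0,0,0]

```text
time: 4.85
eef_pos: [0.5357, 0.3114, 0.0922]
tcp_rot: [-0.347, 3.12, 0.001]
wrist_force: [-1.3, -3.4, 16.7]
gripper_width: 0.554
grip_force: 44.3
```

Emit:
arm_command:
  deltas: [0,0,0,0,0,0,0,0,0,0,0,0,0,0,0,0,0,0,0,0,15,0,0,0,0,0,30,0,0,0,0,0,40,0,0,0,0,0,15,0,0,0,0,0,0,0,0,0]
  jaw: 85

```text
time: 5.65
eef_pos: [0.5358, 0.3118, 0.1934]
tcp_rot: [-0.347, 3.118, 0.003]
wrist_force: [0.0, 0.1, -0.8]
gripper_width: 0.995
grip_force: 0.0
```

Run:
```python
from h import *
st()
```

```text
t 5.65 pos [535.8 311.8 193.4] yaw 102.72 tilt [ 0.004  0.002 -1.   ] q [0.53 0.47 0.3  1.4  0.   0.31] w 85.0 g 0.0
```

Emit:
arm_command:
  deltas: [4,-30,0,0,0,0,14,-40,0,0,0,0,14,-40,0,0,0,0,14,-40,0,0,0,0,14,-40,0,0,0,0,14,-33,0,0,0,0,0,0,0,0,0,0,0,0,-35,0,0,0,0,0,-20,0,0,0]

```text
time: 6.55
eef_pos: [0.6077, 0.0881, 0.133]
tcp_rot: [0.347, -3.12, -0.0]
wrist_force: [-0.1, 0.4, -0.0]
gripper_width: 0.995
grip_force: 0.0
```

Run:
```python
from h import *
st()
```

```text
t 6.55 pos [607.7  88.1 133. ] yaw 102.69 tilt [-0.002 -0.    -1.   ] q [ 0.14  0.47  0.15  1.26  0.   -0.08] w 85.0 g 0.0
```

Emit:
arm_command:
  deltas: [1,1,-25,0,0,0,0,0,-25,0,0,0,0,0,-15,0,0,0,0,0,-6,0,0,0,0,0,0,0,0,0]

```text
time: 7.05
eef_pos: [0.6088, 0.0894, 0.0637]
tcp_rot: [0.348, -3.12, -0.0]
wrist_force: [-0.0, -0.2, 0.6]
gripper_width: 0.993
grip_force: 0.0
```

Emit:
arm_command:
  deltas: [0,0,0,0,0,0,0,0,0,0,0,0,0,0,0,0,0,0,0,0,0,0,0,0,0,0,0,0,0,0]
  jaw: 50
  squeeze: 50

```text
time: 7.55
eef_pos: [0.6106, 0.0893, 0.0663]
tcp_rot: [-0.347, 3.12, 0.0]
wrist_force: [-2.0, -0.6, 9.2]
gripper_width: 0.667
grip_force: 52.0
```

Run:
```python
from h import *
st()
```

```text
t 7.55 pos [610.6  89.3  66.3] yaw 102.71 tilt [ 0.002  0.    -1.   ] q [ 0.15  0.51  0.04  1.1   0.   -0.08] w 57.0 g 51.97294015120633
```

Emit:
arm_command:
  deltas: [0,0,20,0,0,0,0,0,30,0,0,0,-15,10,30,0,0,0,-29,30,0,0,0,0,-29,34,0,0,0,0,-29,34,0,0,0,0,-29,34,0,0,0,0,-20,34,0,0,0,0,-9,28,0,0,0,0,0,20,0,0,0,0]

```text
time: 8.55
eef_pos: [0.4484, 0.3151, 0.1455]
tcp_rot: [-0.351, 3.121, 0.001]
wrist_force: [0.9, -0.6, -2.2]
gripper_width: 0.665
grip_force: 55.0
```

Run:
```python
from h import *
st()
```

```text
t 8.55 pos [448.4 315.1 145.5] yaw 102.82 tilt [ 0.001  0.001 -1.   ] q [ 0.61  0.33 -0.03  1.21  0.    0.39] w 56.8 g 54.97920722591516
```

Lower 86 mm to TCP z ≈ 59.5.

Emit:
arm_command:
  deltas: [2,-2,-25,0,0,0,0,0,-25,0,0,0,0,0,-20,0,0,0,0,0,-10,0,0,0,0,0,-4,0,0,0,0,0,-2,0,0,0,0,0,-1,0,0,0]

```text
time: 9.25
eef_pos: [0.4527, 0.3115, 0.0594]
tcp_rot: [-0.347, 3.12, 0.001]
wrist_force: [-3.1, -4.9, 17.0]
gripper_width: 0.665
grip_force: 57.1
```

Run:
```python
from h import *
st()
```

```text
t 9.25 pos [452.7 311.5  59.4] yaw 102.7 tilt [ 0.002  0.001 -1.   ] q [ 0.6   0.38 -0.18  1.01 -0.    0.38] w 56.8 g 57.10814821184613
```

Emit:
arm_command:
  deltas: [0,0,0,0,0,0,0,0,0,0,0,0,0,0,0,0,0,0,0,0,15,0,0,0,0,0,35,0,0,0,0,0,40,0,0,0,10,-20,40,0,0,0,20,-40,0,0,0,1.5,20,-40,0,0,0,0,20,-40,0,0,0,0]
  jaw: 85

```text
time: 10.25
eef_pos: [0.5224, 0.1698, 0.1884]
tcp_rot: [-0.39, 3.116, 0.0]
wrist_force: [0.6, 0.0, -1.0]
gripper_width: 0.997
grip_force: 0.0
```

Run:
```python
from h import *
st()
```

```text
t 10.25 pos [522.4 169.8 188.4] yaw 104.25 tilt [ 0.001  0.    -1.   ] q [ 0.31  0.32  0.07  1.32 -0.    0.07] w 85.1 g 0.0
```

Emit:
arm_command:
  deltas: [21,-39,0,0,0,0,21,-39,0,0,0,0,21,-39,0,0,0,0,21,-39,0,0,0,0,21,-39,0,0,0,0,19,-34,0,0,0,0,0,0,0,0,0,0,0,0,0,0,0,0]

```text
time: 11.05
eef_pos: [0.6458, -0.0585, 0.1874]
tcp_rot: [0.386, -3.117, -0.0]
wrist_force: [-1.7, 1.6, 0.2]
gripper_width: 0.995
grip_force: 0.0
```

Run:
```python
from h import *
st()
```

```text
t 11.05 pos [645.8 -58.5 187.4] yaw 104.13 tilt [-0.  0. -1.] q [-0.09  0.54  0.4   1.43  0.   -0.34] w 84.9 g 0.0
```

Emit:
arm_command:
  deltas: [1,-3,-30,0,0,0,0,0,-30,0,0,0,0,0,-25,0,0,0,0,0,-12,0,0,0,0,0,-3,0,0,0,0,0,0,0,0,0]

```text
time: 11.65
eef_pos: [0.6469, -0.0603, 0.0886]
tcp_rot: [-0.39, 3.117, -0.0]
wrist_force: [0.4, 0.2, 0.2]
gripper_width: 0.994
grip_force: 0.0
```

Emit:
arm_command:
  deltas: [0,0,0,0,0,0,0,0,0,0,0,0,0,0,0,0,0,0,0,0,0,0,0,0,0,0,0,0,0,0]
  jaw: 50

```text
time: 12.15
eef_pos: [0.6475, -0.0606, 0.0894]
tcp_rot: [-0.389, 3.115, 0.0]
wrist_force: [-1.4, 2.7, 8.6]
gripper_width: 0.686
grip_force: 53.6
```

Run:
```python
from h import *
st()
```

```text
t 12.15 pos [647.5 -60.6  89.4] yaw 104.23 tilt [ 0.002  0.    -1.   ] q [-0.09  0.56  0.19  1.19  0.   -0.34] w 58.6 g 53.60105574131012
```

Emit:
arm_command:
  deltas: [0,0,20,0,0,0,0,0,35,0,0,0,0,0,35,0,0,0,-15,10,15,0,0,0,-33,25,0,0,0,-7.1,-33,25,0,0,0,-7.1,-33,25,0,0,0,0,-33,25,0,0,0,0,-33,25,0,0,0,0,-33,25,0,0,0,0]

```text
time: 13.15
eef_pos: [0.4324, 0.0998, 0.1933]
tcp_rot: [0.0, 3.141, 0.001]
wrist_force: [1.0, 0.4, -2.2]
gripper_width: 0.687
grip_force: 55.1
```

Run:
```python
from h import *
st()
```

```text
t 13.15 pos [432.4  99.8 193.3] yaw 89.99 tilt [ 0.001  0.    -1.   ] q [ 0.23  0.1  -0.19  1.28  0.    0.23] w 58.6 g 55.07862389087677
```

Emit:
arm_command:
  deltas: [-14,35,0,0,0,0,-14,35,0,0,0,0,-14,35,0,0,0,0,-14,35,0,0,0,0,-2,35,0,0,0,0,0,35,0,0,0,0,0,3,0,0,0,0,0,0,0,0,0,0]

```text
time: 13.95
eef_pos: [0.3755, 0.3127, 0.1929]
tcp_rot: [-0.003, 3.142, -0.0]
wrist_force: [0.4, -0.5, -2.1]
gripper_width: 0.692
grip_force: 55.3
```

Run:
```python
from h import *
st()
```

```text
t 13.95 pos [375.5 312.7 192.9] yaw 90.1 tilt [ 0. -0. -1.] q [ 0.69  0.19 -0.09  1.29 -0.    0.69] w 59.1 g 55.2936726808548
```

Down about 110 to 82.5.

Emit:
arm_command:
  deltas: [0,0,-30,0,0,0,0,0,-30,0,0,0,0,0,-25,0,0,0,0,0,-15,0,0,0,0,0,-5,0,0,0,0,0,-3,0,0,0,0,0,-2,0,0,0]

```text
time: 14.65
eef_pos: [0.3762, 0.3121, 0.0835]
tcp_rot: [0.0, 3.141, 0.001]
wrist_force: [0.4, 0.3, -2.4]
gripper_width: 0.69
grip_force: 55.3
```

Run:
```python
from h import *
st()
```

```text
t 14.65 pos [376.2 312.1  83.5] yaw 89.98 tilt [ 0.001  0.001 -1.   ] q [ 0.69  0.25 -0.3   1.02 -0.    0.69] w 58.9 g 55.29768168926239
```

Emit:
arm_command:
  deltas: [0,0,-1.5,0,0,0,0,0,0,0,0,0]

```text
time: 14.85
eef_pos: [0.3762, 0.3124, 0.0825]
tcp_rot: [-0.0, 3.14, 0.001]
wrist_force: [-1.0, -2.8, 8.0]
gripper_width: 0.688
grip_force: 56.3
```

Emit:
arm_command:
  deltas: [0,0,0,0,0,0,0,0,0,0,0,0,0,0,0,0,0,0,0,0,15,0,0,0,0,0,40,0,0,0,0,0,45,0,0,0,14,-35,10,0,0,7,22,-40,0,0,0,6.5,22,-40,0,0,0,0,22,-40,0,0,0,0]
  jaw: 85

```text
time: 15.85
eef_pos: [0.4563, 0.1556, 0.1916]
tcp_rot: [-0.371, 3.119, 0.0]
wrist_force: [-0.2, 1.2, 0.7]
gripper_width: 0.995
grip_force: 0.0
```

Run:
```python
from h import *
from rig import env
st()
for n in("side","top"):
    r=env.get_image(n);pickle.dump(r,open(n+"1.pkl","wb"));
    c=r["img"][60:250,120:360] if n=="side" else r["img"][130:280,100:300]
    cv2.imwrite(f"pics/{n}2.png",cv2.resize(c,(600,475) if n=="side" else (600,450),interpolation=cv2.INTER_CUBIC))
a=np.hstack([cv2.copyMakeBorder(cv2.resize(cv2.imread("pics/side2.png"),(400,316)),0,0,0,0,0),cv2.resize(cv2.imread("pics/top2.png"),(400,316))]);cv2.imwrite("pics/b2.png",a)
```

```text
t 15.85 pos [456.3 155.6 191.6] yaw 103.56 tilt [ 0.001  0.    -1.   ] q [ 0.33  0.18 -0.11  1.29  0.    0.09] w 85.0 g 0.0
```

View pics/b2.png

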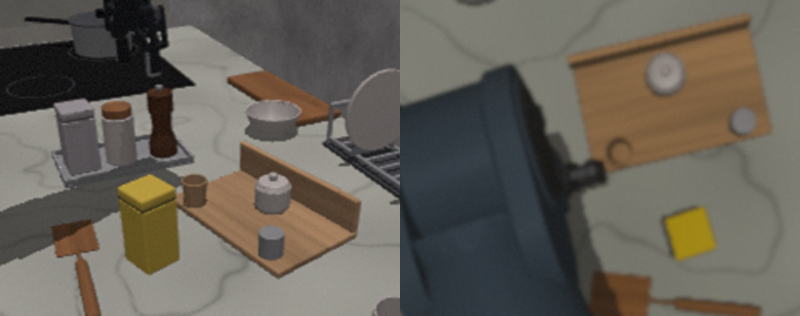

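Side and top: the tin, jar and mill stand upright in a row on the tray, and the sugar bowl (top px 232.5,164) hasn't moved, nor have the salt and egg cup.

Emit:
arm_command:
  deltas: [28,-23,0,0,0,0,29,-23,0,0,0,0,29,-24,0,0,0,0,29,-24,0,0,0,0,29,-24,-10,0,0,0,27,-21,-20,0,0,0,0,0,-30,0,0,0,0,0,-20,0,0,0,0,0,0,0,0,0]

```text
time: 16.85
eef_pos: [0.6249, 0.0183, 0.1083]
tcp_rot: [0.369, -3.115, -0.001]
wrist_force: [0.5, 0.4, -0.5]
gripper_width: 0.999
grip_force: 0.0
```

Run:
```python
from h import *
st()
```

```text
t 16.85 pos [624.9  18.3 108.3] yaw 103.51 tilt [-0.005 -0.    -1.   ] q [ 0.03  0.51  0.15  1.22  0.   -0.21] w 85.3 g 0.0
```

Emit:
arm_command:
  deltas: [1,-2,-25,0,0,0,0,0,-25,0,0,0,0,0,-20,0,0,0,0,0,-12,0,0,0,0,0,-8,0,0,0,0,0,0,0,0,0]

```text
time: 17.45
eef_pos: [0.6276, 0.0163, 0.0213]
tcp_rot: [0.37, -3.119, -0.0]
wrist_force: [-0.4, -0.1, -0.2]
gripper_width: 0.993
grip_force: 0.0
```

Emit:
arm_command:
  deltas: [0,0,0,0,0,0,0,0,0,0,0,0,0,0,0,0,0,0,0,0,0,0,0,0,0,0,0,0,0,0]
  jaw: 50

```text
time: 17.95
eef_pos: [0.6284, 0.0163, 0.0229]
tcp_rot: [-0.369, 3.118, -0.0]
wrist_force: [-3.3, 0.7, 11.6]
gripper_width: 0.607
grip_force: 49.7
```

Run:
```python
from h import *
st()
```

```text
t 17.95 pos [628.4  16.3  22.9] yaw 103.52 tilt [ 0.002  0.    -1.   ] q [ 0.03  0.56  0.01  1.02  0.   -0.21] w 51.8 g 49.739627446979284
```

Emit:
arm_command:
  deltas: [0,0,0,0,0,0,0,0,0,0,0,0]

```text
time: 18.15
eef_pos: [0.6285, 0.0162, 0.0229]
tcp_rot: [-0.369, 3.118, -0.0]
wrist_force: [-4.4, 0.7, 12.1]
gripper_width: 0.615
grip_force: 49.7
```

Run:
```python
from h import *
from rig import env
st();print(env.get_obs()["wrist_force"].round(1))
L=[]
for n,(y,x) in(("side",(130,260)),("top",(130,190))):
    r=env.get_image(n);L.append(cv2.resize(r["img"][y:y+80,x:x+80],(400,400),interpolation=cv2.INTER_CUBIC))
cv2.imwrite("pics/b3.png",np.clip(np.hstack(L)*1.3,0,255).astype(np.uint8))
```

```text
t 18.15 pos [628.5  16.2  22.9] yaw 103.51 tilt [ 0.002  0.    -1.   ] q [ 0.03  0.56  0.01  1.02  0.   -0.21] w 52.5 g 49.74726079031825
[-4.4  0.7 12.1]
```

View pics/b3.png

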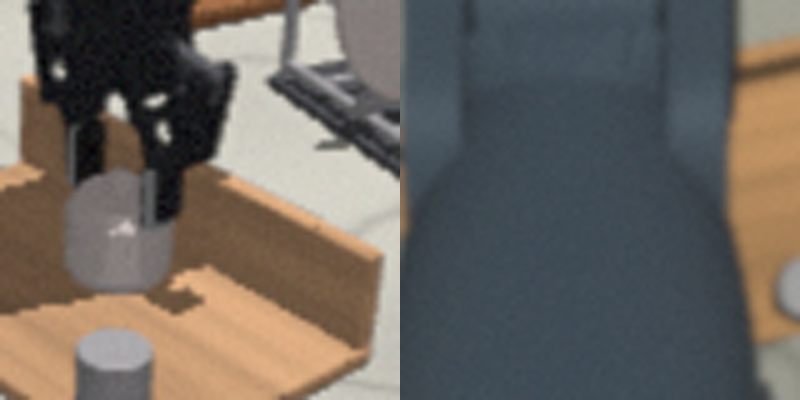

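Run:
```python
from h import *
from rig import env
r=env.get_image("side");pickle.dump(r,open("side3.pkl","wb"))
a=r["img"][145:205,255:325].astype(float);a=np.clip((a-20)*1.8,0,255).astype(np.uint8)
cv2.imwrite("pics/b4.png",cv2.resize(a,None,fx=9,fy=9,interpolation=cv2.INTER_CUBIC))
st()
```

```text
t 18.3 pos [628.4  16.3  22.9] yaw 103.52 tilt [ 0.002  0.    -1.   ] q [ 0.03  0.56  0.01  1.02  0.   -0.21] w 52.1 g 49.75038751959801
```

View pics/b4.png

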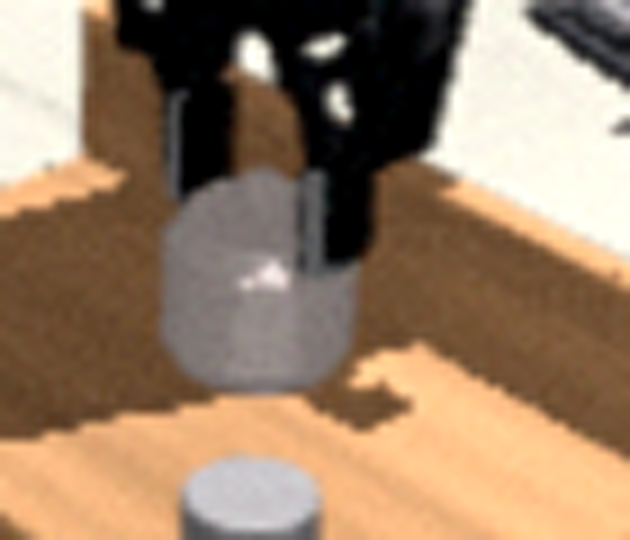

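Run:
```python
from h import *
s=pickle.load(open("side3.pkl","rb"))
px=lambda p:((np.array(p)-s0)*9).round()
s0=np.array([255,145])
for z in(.023,.03,.04,.05):
  for w in(.026,.030,.037):
    print(z,w,px(proj(s,[.6284+.234*w,.0163-.972*w,z])),px(proj(s,[.6284-.234*w,.0163+.972*w,z])))
c=np.array([.627,.0163])
print("knob",px(proj(s,[*c,.075])),"bottom c",px(proj(s,[*c,.012])))
from scipy.spatial.transform import Rotation as R
for z in(.020,.054):
    P=[px(proj(s,[c[0]+.03*np.cos(a),c[1]+.03*np.sin(a),z])).tolist() for a in np.arange(0,6.28,np.pi/4)];print("ring",z,P)
```

```text
0.023 0.026 [316. 349.] [203. 282.]
0.023 0.03 [325. 354.] [195. 278.]
0.023 0.037 [341. 363.] [180. 269.]
0.03 0.026 [317. 329.] [204. 263.]
0.03 0.03 [326. 334.] [195. 258.]
0.03 0.037 [342. 344.] [181. 250.]
0.04 0.026 [318. 301.] [205. 235.]
0.04 0.03 [327. 306.] [196. 230.]
0.04 0.037 [343. 315.] [182. 222.]
0.05 0.026 [320. 272.] [205. 207.]
0.05 0.03 [329. 277.] [197. 202.]
0.05 0.037 [345. 286.] [182. 194.]
knob [260. 167.] bottom c [253. 346.]
ring 0.02 [[338.0, 303.0], [281.0, 279.0], [209.0, 281.0], [162.0, 308.0], [168.0, 346.0], [226.0, 372.0], [301.0, 370.0], [348.0, 341.0]]
ring 0.054 [[344.0, 208.0], [285.0, 185.0], [212.0, 186.0], [164.0, 213.0], [170.0, 249.0], [229.0, 275.0], [306.0, 273.0], [353.0, 245.0]]
```

The rim, knob and base projected for an upright bowl match the picture, so it is upright. The finger ends are at z≈50 mm though, so the pads sit on the dome. I open, go lower in small steps watching the force, and regrasp.

Emit:
arm_command:
  deltas: [0,0,0,0,0,0,0,0,0,0,0,0,0,0,0,0,0,0,0,0,0,0,0,0]
  jaw: 85

```text
time: 18.7
eef_pos: [0.6277, 0.0161, 0.0212]
tcp_rot: [0.37, -3.12, 0.0]
wrist_force: [-0.0, -0.1, 0.6]
gripper_width: 0.997
grip_force: 0.0
```

Emit:
arm_command:
  deltas: [0,0,-3,0,0,0,0,0,-3,0,0,0,0,0,-3,0,0,0,0,0,-2,0,0,0,0,0,0,0,0,0]

```text
time: 19.2
eef_pos: [0.6274, 0.0161, 0.0098]
tcp_rot: [0.37, -3.119, -0.0]
wrist_force: [-0.5, 0.8, -0.4]
gripper_width: 0.996
grip_force: 0.0
```

Run:
```python
from h import *
from rig import env
st()
r=env.get_image("side");pickle.dump(r,open("side4.pkl","wb"))
a=r["img"][145:205,255:325].astype(float);a=np.clip((a-20)*1.8,0,255).astype(np.uint8)
cv2.imwrite("pics/b5.png",cv2.resize(a,None,fx=9,fy=9,interpolation=cv2.INTER_CUBIC))
```

```text
t 19.2 pos [627.4  16.1   9.8] yaw 103.51 tilt [-0.001  0.    -1.   ] q [ 0.03  0.57 -0.01  0.99  0.   -0.21] w 85.0 g 0.0
```

View pics/b5.png

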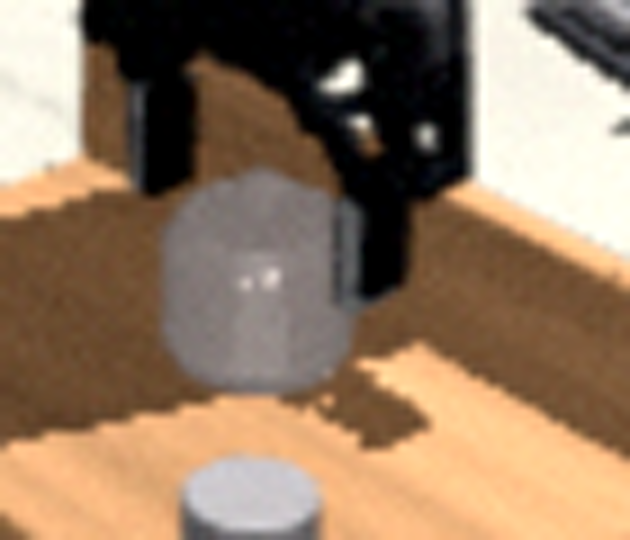

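The bowl is upright. The open finger ends (crop 365,300) are at z≈49 mm with TCP z = 10, so the pads sit higher than nominal. I go 13 mm lower.

Emit:
arm_command:
  deltas: [0,0,-3,0,0,0,0,0,-3,0,0,0,0,0,-2,0,0,0,0,0,0,0,0,0]

```text
time: 19.65
eef_pos: [0.6274, 0.0161, 0.0018]
tcp_rot: [0.369, -3.119, -0.0]
wrist_force: [-0.2, 0.3, -0.5]
gripper_width: 0.995
grip_force: 0.0
```

Emit:
arm_command:
  deltas: [0,0,-2,0,0,0,0,0,-2,0,0,0,0,0,-1,0,0,0,0,0,0,0,0,0]

```text
time: 20.05
eef_pos: [0.6276, 0.0161, -0.0029]
tcp_rot: [0.37, -3.12, 0.0]
wrist_force: [-0.3, -0.5, 0.3]
gripper_width: 0.995
grip_force: 0.0
```

Emit:
arm_command:
  deltas: [0,0,0,0,0,0,0,0,0,0,0,0,0,0,0,0,0,0,0,0,0,0,0,0,0,0,0,0,0,0]
  jaw: 50
  squeeze: 40

```text
time: 20.55
eef_pos: [0.6278, 0.0162, -0.0024]
tcp_rot: [-0.37, 3.119, 0.0]
wrist_force: [-0.9, 0.2, 5.2]
gripper_width: 0.688
grip_force: 43.9
```

Emit:
arm_command:
  deltas: [0,0,5,0,0,0,0,0,15,0,0,0,0,0,25,0,0,0,0,0,25,0,0,0,0,0,0,0,0,0]

```text
time: 21.05
eef_pos: [0.6296, 0.0162, 0.0707]
tcp_rot: [-0.369, 3.115, -0.001]
wrist_force: [-0.1, 0.5, -1.4]
gripper_width: 0.683
grip_force: 43.6
```

Run:
```python
from h import *
from rig import env
st()
r=env.get_image("side");a=r["img"][115:205,225:325].astype(float);a=np.clip((a-20)*1.8,0,255).astype(np.uint8)
cv2.imwrite("pics/b6.png",cv2.resize(a,None,fx=6,fy=6,interpolation=cv2.INTER_CUBIC))
```

```text
t 21.05 pos [629.6  16.2  70.7] yaw 103.51 tilt [ 0.005  0.    -1.   ] q [ 0.03  0.53  0.08  1.12 -0.   -0.21] w 58.4 g 43.60212715342641
```

View pics/b6.png

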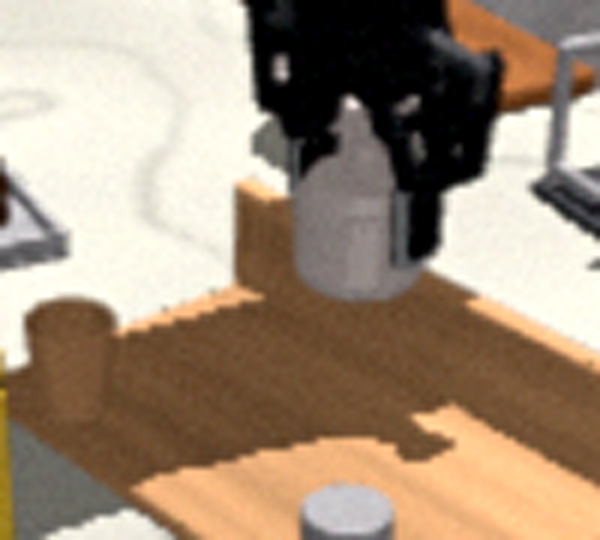

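The bowl is held upright and lifted (crop knob 352,105; bottom 355,295).

Emit:
arm_command:
  deltas: [-8,-18,0,0,0,0,-14,-32,0,0,0,0,-16,-36,0,0,0,0,-17,-38,0,0,0,0,-17,-38,0,0,0,0,-17,-38,0,0,0,0,-17,-38,0,0,0,0,-17,-38,0,0,0,0,-16,-35,0,0,0,0,-10,-22,0,0,0,0]

```text
time: 22.1
eef_pos: [0.476, -0.3191, 0.0661]
tcp_rot: [0.366, -3.118, -0.001]
wrist_force: [0.1, 0.4, -2.8]
gripper_width: 0.681
grip_force: 43.6
```

Emit:
arm_command:
  deltas: [0,0,0,0,0,0,0,0,0,0,0,0]

```text
time: 22.3
eef_pos: [0.4775, -0.317, 0.0663]
tcp_rot: [0.367, -3.119, -0.002]
wrist_force: [0.4, 1.1, -1.5]
gripper_width: 0.683
grip_force: 43.6
```

Run:
```python
from h import *
st()
```

```text
t 22.3 pos [ 477.5 -317.    66.3] yaw 103.43 tilt [-0.001  0.001 -1.   ] q [-0.59  0.42 -0.09  1.06  0.   -0.82] w 58.4 g 43.613731388468295
```

Emit:
arm_command:
  deltas: [0,-3.5,-15,0,0,0,0,0,-20,0,0,0,0,0,-18,0,0,0,0,0,-10,0,0,0,0,0,-4,0,0,0,0,0,-2,0,0,0,0,0,-1,0,0,0,0,0,0,0,0,0]

```text
time: 23.1
eef_pos: [0.479, -0.3205, -0.0022]
tcp_rot: [-0.37, 3.119, -0.001]
wrist_force: [0.6, 0.1, -1.9]
gripper_width: 0.688
grip_force: 43.6
```

Run:
```python
from h import *
st()
```

```text
t 23.1 pos [ 479.  -320.5   -2.2] yaw 103.52 tilt [ 0.001 -0.    -1.   ] q [-0.59  0.49 -0.18  0.9  -0.   -0.83] w 58.7 g 43.63851995731238
```

Emit:
arm_command:
  deltas: [-1,0,-1.5,0,0,0,0,0,-1,0,0,0,0,0,-1,0,0,0,0,0,0,0,0,0]

```text
time: 23.5
eef_pos: [0.4776, -0.3203, -0.0063]
tcp_rot: [0.369, -3.12, -0.0]
wrist_force: [-0.7, -0.2, -2.0]
gripper_width: 0.68
grip_force: 43.6
```

Run:
```python
from h import *
st()
```

```text
t 23.5 pos [ 477.6 -320.3   -6.3] yaw 103.51 tilt [-0.  0. -1.] q [-0.59  0.49 -0.19  0.89  0.   -0.83] w 58.1 g 43.63978156470694
```

Emit:
arm_command:
  deltas: [0,0,-1,0,0,0,0,0,0,0,0,0]

```text
time: 23.7
eef_pos: [0.4777, -0.3204, -0.0064]
tcp_rot: [-0.369, 3.119, -0.001]
wrist_force: [-5.8, 4.0, 12.3]
gripper_width: 0.681
grip_force: 45.2
```

Emit:
arm_command:
  deltas: [0,0,0,0,0,0,0,0,0,0,0,0,0,0,0,0,0,0,0,0,0,0,0,0,0,0,0,0,0,0]
  jaw: 85

```text
time: 24.2
eef_pos: [0.4777, -0.3204, -0.0073]
tcp_rot: [0.37, -3.12, -0.0]
wrist_force: [0.3, -0.5, 1.3]
gripper_width: 0.994
grip_force: 0.0
```

Emit:
arm_command:
  deltas: [0,0,10,0,0,0,0,0,30,0,0,0,0,0,45,0,0,0,0,0,45,0,0,0,0,0,45,0,0,0,-5,20,10,0,0,0,-5,40,0,0,0,0,-5,40,0,0,0,0,-5,40,0,0,0,-6.5,-5,40,0,0,0,-7]

```text
time: 25.2
eef_pos: [0.4522, -0.139, 0.1786]
tcp_rot: [0.007, 3.141, -0.0]
wrist_force: [1.3, 0.2, 0.2]
gripper_width: 0.992
grip_force: 0.0
```

Run:
```python
from h import *
from rig import env
st()
L=[]
for n,(y,x,w,h) in(("side",(215,210,160,120)),("top",(150,290,120,90))):
    r=env.get_image(n);pickle.dump(r,open(n+"5.pkl","wb"));L.append(cv2.resize(r["img"][y:y+h,x:x+w],(400,300),interpolation=cv2.INTER_CUBIC))
cv2.imwrite("pics/b7.png",np.clip(np.hstack(L)*1.4,0,255).astype(np.uint8))
```

```text
t 25.2 pos [ 452.2 -139.   178.6] yaw 89.74 tilt [ 0.001 -0.    -1.   ] q [-0.3   0.16 -0.16  1.25  0.   -0.29] w 84.7 g 0.0
```

View pics/b7.png

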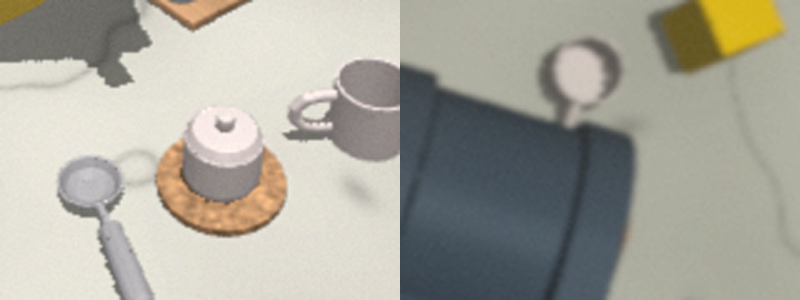

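The sugar bowl stands upright in the middle of the coaster (crop 222,165 on 222,187). Now the tin, at (376,312).

Emit:
arm_command:
  deltas: [-8,40,2,0,0,0,-8,45,2,0,0,0,-8,45,2,0,0,0,-8,45,2,0,0,0,-8,45,2,0,0,0,-8,45,2,0,0,0,-8,45,2,0,0,0,-8,45,0,0,0,0,-6,45,0,0,0,0,-6,40,0,0,0,0]

```text
time: 26.3
eef_pos: [0.3764, 0.3016, 0.1925]
tcp_rot: [-0.003, 3.141, 0.001]
wrist_force: [1.0, -0.2, 0.5]
gripper_width: 0.995
grip_force: 0.0
```

Emit:
arm_command:
  deltas: [0,10,0,0,0,0,0,0,0,0,0,0]

```text
time: 26.5
eef_pos: [0.3767, 0.3105, 0.1919]
tcp_rot: [-0.005, 3.142, -0.0]
wrist_force: [-0.3, -0.2, 0.5]
gripper_width: 0.992
grip_force: 0.0
```

Run:
```python
from h import *
s=pickle.load(open("side5.pkl","rb"));print("sugar",plane(s,299.6,263.8,.070),"coaster",plane(s,298.8,289.8,.008))
st()
```

```text
sugar [ 0.47218439 -0.32722883  0.07      ] coaster [ 0.47162269 -0.3323677   0.008     ]
t 26.5 pos [376.7 310.5 191.9] yaw 90.17 tilt [ 0. -0. -1.] q [ 0.69  0.19 -0.09  1.29 -0.    0.69] w 84.7 g 0.0
```

Emit:
arm_command:
  deltas: [0,2,-30,0,0,0,0,0,-35,0,0,0,0,0,-25,0,0,0,0,0,-12,0,0,0,0,0,-6,0,0,0,0,0,0,0,0,0]

```text
time: 27.1
eef_pos: [0.377, 0.3112, 0.0841]
tcp_rot: [0.001, 3.141, 0.0]
wrist_force: [-0.4, -0.8, -0.2]
gripper_width: 0.995
grip_force: 0.0
```

Emit:
arm_command:
  deltas: [0,0,0,0,0,0,0,0,0,0,0,0,0,0,0,0,0,0,0,0,0,0,0,0,0,0,0,0,0,0]
  jaw: 50
  squeeze: 50

```text
time: 27.6
eef_pos: [0.3775, 0.3124, 0.0852]
tcp_rot: [-0.001, 3.139, 0.003]
wrist_force: [-0.2, -0.1, 10.1]
gripper_width: 0.686
grip_force: 52.9
```

Run:
```python
from h import *
st()
```

```text
t 27.6 pos [377.5 312.4  85.2] yaw 90.03 tilt [ 0.002  0.002 -1.   ] q [ 0.69  0.25 -0.3   1.03 -0.    0.69] w 58.6 g 52.93406367301941
```

Emit:
arm_command:
  deltas: [0,0,20,0,0,0,0,0,35,0,0,0,0,0,35,0,0,0,0,-20,15,0,0,0,5,-35,0,0,0,0,5,-35,0,0,0,0,14,-37,0,0,0,0,14,-37,0,0,0,7.1,14,-37,0,0,0,7.1,14,-37,0,0,0,0]

```text
time: 28.6
eef_pos: [0.4431, 0.0721, 0.1895]
tcp_rot: [-0.396, 3.115, 0.0]
wrist_force: [1.0, -0.0, -2.2]
gripper_width: 0.687
grip_force: 55.7
```

Emit:
arm_command:
  deltas: [34,-22,0,0,0,0,34,-22,0,0,0,0,34,-22,0,0,0,0,34,-22,0,0,0,0,34,-22,0,0,0,0,30,-20,0,0,0,0,0,0,0,0,0,0,0,0,0,0,0,0]

```text
time: 29.4
eef_pos: [0.6428, -0.0567, 0.1883]
tcp_rot: [0.388, -3.117, -0.0]
wrist_force: [-0.3, 0.5, -2.4]
gripper_width: 0.685
grip_force: 55.7
```

Run:
```python
from h import *
st()
```

```text
t 29.4 pos [642.8 -56.7 188.3] yaw 104.18 tilt [-0.001  0.    -1.   ] q [-0.09  0.53  0.39  1.43  0.   -0.34] w 58.5 g 55.71592926979065
```

Shift (+5.5, -4) and lower 96 mm to about 92.

Emit:
arm_command:
  deltas: [5,-4,0,0,0,0,0,0,-25,0,0,0,0,0,-30,0,0,0,0,0,-20,0,0,0,0,0,-10,0,0,0,0,0,-5,0,0,0,0,0,-3,0,0,0,0,0,0,0,0,0]

```text
time: 30.2
eef_pos: [0.648, -0.0603, 0.0965]
tcp_rot: [-0.389, 3.116, -0.0]
wrist_force: [-0.4, -0.1, -2.0]
gripper_width: 0.687
grip_force: 55.7
```

Run:
```python
from h import *
st()
```

```text
t 30.2 pos [648.  -60.3  96.5] yaw 104.22 tilt [ 0.001 -0.    -1.   ] q [-0.09  0.56  0.21  1.21 -0.   -0.34] w 58.6 g 55.69118320941925
```

Emit:
arm_command:
  deltas: [0,0,-2,0,0,0,0,0,-1,0,0,0,0,0,-1,0,0,0,0,0,0,0,0,0]

```text
time: 30.6
eef_pos: [0.648, -0.0604, 0.0923]
tcp_rot: [-0.388, 3.117, -0.0]
wrist_force: [-1.9, -0.1, 3.1]
gripper_width: 0.685
grip_force: 56.4
```

Emit:
arm_command:
  deltas: [0,0,0,0,0,0,0,0,0,0,0,0,0,0,0,0,0,0,0,0,15,0,0,0,0,0,40,0,0,0,0,0,40,0,0,0,-15,30,3,0,0,-1.5,-21,40,0,0,0,0,-21,40,0,0,0,0,-21,40,0,0,0,0]
  jaw: 85

```text
time: 31.6
eef_pos: [0.5687, 0.0908, 0.1898]
tcp_rot: [-0.347, 3.122, 0.0]
wrist_force: [0.2, 1.2, 0.2]
gripper_width: 0.996
grip_force: 0.0
```

Emit:
arm_command:
  deltas: [-21,40,0,0,0,0,-21,40,0,0,0,0,-21,40,0,0,0,0,-21,40,0,0,0,0,-21,40,0,0,0,0,-13,22,0,0,0,0,0,0,0,0,0,0,0,0,0,0,0,0]

```text
time: 32.4
eef_pos: [0.4515, 0.3118, 0.1898]
tcp_rot: [-0.35, 3.122, -0.0]
wrist_force: [0.1, -0.4, 0.5]
gripper_width: 0.994
grip_force: 0.0
```

Run:
```python
from h import *
st()
```

```text
t 32.4 pos [451.5 311.8 189.8] yaw 102.78 tilt [ 0. -0. -1.] q [ 0.6   0.32  0.07  1.32 -0.    0.38] w 84.8 g 0.0
```

Emit:
arm_command:
  deltas: [1,0,-30,0,0,0,0,0,-40,0,0,0,0,0,-30,0,0,0,0,0,-20,0,0,0,0,0,-9,0,0,0,0,0,0,0,0,0]

```text
time: 33.0
eef_pos: [0.4527, 0.3106, 0.0601]
tcp_rot: [0.346, -3.121, 0.001]
wrist_force: [-0.0, 0.2, 0.2]
gripper_width: 1.001
grip_force: 0.0
```

Emit:
arm_command:
  deltas: [0,0,0,0,0,0,0,0,0,0,0,0,0,0,0,0,0,0,0,0,0,0,0,0,0,0,0,0,0,0]
  jaw: 50

```text
time: 33.5
eef_pos: [0.4539, 0.312, 0.0626]
tcp_rot: [-0.347, 3.119, 0.001]
wrist_force: [-1.1, -2.8, 10.0]
gripper_width: 0.657
grip_force: 50.6
```

Run:
```python
from h import *
st()
```

```text
t 33.5 pos [453.9 312.   62.6] yaw 102.7 tilt [ 0.003  0.001 -1.   ] q [ 0.6   0.38 -0.17  1.02 -0.    0.38] w 56.1 g 50.64523268141784
```

Emit:
arm_command:
  deltas: [0,0,20,0,0,0,0,0,30,0,0,0,0,-10,30,0,0,0,0,-25,0,0,0,0,8,-30,0,0,0,0,28,-33,0,0,0,0,32,-33,0,0,0,0,32,-33,0,0,0,0,32,-33,0,0,0,0,26,-25,0,0,0,0]

```text
time: 34.5
eef_pos: [0.6123, 0.0874, 0.1414]
tcp_rot: [-0.346, 3.121, -0.0]
wrist_force: [-0.1, 1.5, -2.7]
gripper_width: 0.652
grip_force: 53.9
```

Emit:
arm_command:
  deltas: [0,0,0,0,0,0,0,0,0,0,0,0]

```text
time: 34.7
eef_pos: [0.611, 0.089, 0.1409]
tcp_rot: [-0.346, 3.123, 0.0]
wrist_force: [0.0, 0.9, -4.3]
gripper_width: 0.654
grip_force: 53.8
```

Run:
```python
from h import *
st()
```

```text
t 34.7 pos [611.   89.  140.9] yaw 102.63 tilt [ 0.  0. -1.] q [ 0.14  0.47  0.18  1.27  0.   -0.08] w 55.9 g 53.8260496352234
```

Emit:
arm_command:
  deltas: [1,0,-20,0,0,0,0,0,-25,0,0,0,0,0,-12,0,0,0,0,0,-5,0,0,0,0,0,-3,0,0,0,0,0,-2,0,0,0,0,0,0,0,0,0]

```text
time: 35.4
eef_pos: [0.612, 0.0898, 0.0743]
tcp_rot: [-0.348, 3.121, 0.0]
wrist_force: [0.6, -0.2, -3.1]
gripper_width: 0.652
grip_force: 54.1
```

Run:
```python
from h import *
st()
```

```text
t 35.4 pos [612.   89.8  74.3] yaw 102.72 tilt [ 0.001  0.    -1.   ] q [ 0.15  0.51  0.06  1.12  0.   -0.08] w 55.7 g 54.12534888067967
```

Emit:
arm_command:
  deltas: [0,0,-2,0,0,0,0,0,-1.5,0,0,0,0,0,-1,0,0,0,0,0,0,0,0,0]

```text
time: 35.8
eef_pos: [0.6121, 0.0896, 0.0698]
tcp_rot: [-0.348, 3.121, 0.0]
wrist_force: [-0.8, -0.0, 3.2]
gripper_width: 0.652
grip_force: 55.2
```

Emit:
arm_command:
  deltas: [0,0,0,0,0,0,0,0,0,0,0,0,0,0,0,0,0,0,0,0,20,0,0,0,0,0,40,0,0,0,0,0,40,0,0,0,0,0,20,0,0,0,-14,40,0,0,0,0,-14,40,0,0,0,0,-14,40,0,0,0,0]
  jaw: 85

```text
time: 36.8
eef_pos: [0.5692, 0.2107, 0.1894]
tcp_rot: [-0.346, 3.122, 0.0]
wrist_force: [2.2, 0.6, -0.7]
gripper_width: 0.994
grip_force: 0.0
```

Emit:
arm_command:
  deltas: [-14,40,0,0,0,0,-14,40,0,0,0,0,-6,22,0,0,0,0,0,0,0,0,0,0,0,0,0,0,0,0]

```text
time: 37.3
eef_pos: [0.5356, 0.3118, 0.1891]
tcp_rot: [0.349, -3.122, 0.0]
wrist_force: [0.2, -1.6, -0.2]
gripper_width: 0.997
grip_force: 0.0
```

Run:
```python
from h import *
st()
```

```text
t 37.3 pos [535.6 311.8 189.1] yaw 102.77 tilt [-0. -0. -1.] q [ 0.53  0.47  0.3   1.4  -0.    0.3 ] w 85.1 g 0.0
```

Emit:
arm_command:
  deltas: [0,0,-30,0,0,0,0,0,-35,0,0,0,0,0,-25,0,0,0,0,0,-12,0,0,0,0,0,-6,0,0,0,0,0,0,0,0,0]

```text
time: 37.9
eef_pos: [0.536, 0.3112, 0.0815]
tcp_rot: [-0.347, 3.122, 0.0]
wrist_force: [0.3, 0.4, -0.4]
gripper_width: 0.997
grip_force: 0.0
```

Emit:
arm_command:
  deltas: [0,0,0,0,0,0,0,0,0,0,0,0,0,0,0,0,0,0,0,0,0,0,0,0,0,0,0,0,0,0,0,0,0,0,0,0]
  jaw: 40
  squeeze: 40

```text
time: 38.5
eef_pos: [0.5366, 0.3118, 0.0826]
tcp_rot: [-0.347, 3.12, 0.001]
wrist_force: [0.4, -2.2, 8.2]
gripper_width: 0.566
grip_force: 40.2
```

Run:
```python
from h import *
st()
```

```text
t 38.5 pos [536.6 311.8  82.6] yaw 102.71 tilt [ 0.002  0.001 -1.   ] q [ 0.53  0.5   0.07  1.14 -0.    0.31] w 48.4 g 40.212686519371346
```

Emit:
arm_command:
  deltas: [0,0,20,0,0,0,0,0,35,0,0,0,0,0,35,0,0,0,-7,-30,0,0,0,0,-7,-40,0,0,0,0,-7,-40,0,0,0,0,-7,-40,0,0,0,0,-6,-40,0,0,0,0,0,-40,0,0,0,0,10,-30,0,0,0,0]

```text
time: 39.5
eef_pos: [0.5108, 0.0496, 0.172]
tcp_rot: [-0.347, 3.122, -0.0]
wrist_force: [1.7, 0.6, -3.4]
gripper_width: 0.559
grip_force: 42.4
```

Emit:
arm_command:
  deltas: [22,-22,0,0,0,0,16,-18,0,0,0,0,7,-8,0,0,0,0,0,0,0,0,0,0,0,0,0,0,0,0]

```text
time: 40.0
eef_pos: [0.5562, 0.0042, 0.1712]
tcp_rot: [0.348, -3.122, -0.0]
wrist_force: [0.1, 0.5, -2.1]
gripper_width: 0.563
grip_force: 42.4
```

Run:
```python
from h import *
st()
```

```text
t 40.0 pos [556.2   4.2 171.2] yaw 102.72 tilt [-0.  0. -1.] q [ 0.01  0.34  0.05  1.29  0.   -0.21] w 48.1 g 42.42571527720429
```

Shift (+4,-3) and lower to about 91.

Emit:
arm_command:
  deltas: [4,-3,0,0,0,0,0,0,-25,0,0,0,0,0,-25,0,0,0,0,0,-15,0,0,0,0,0,-8,0,0,0,0,0,-4,0,0,0,0,0,0,0,0,0]

```text
time: 40.7
eef_pos: [0.5607, 0.0009, 0.0945]
tcp_rot: [-0.348, 3.122, 0.0]
wrist_force: [0.8, -0.1, -2.9]
gripper_width: 0.561
grip_force: 42.4
```

Run:
```python
from h import *
st()
```

```text
t 40.7 pos [560.7   0.9  94.5] yaw 102.74 tilt [ 0.  0. -1.] q [ 0.    0.38 -0.09  1.11  0.   -0.22] w 47.9 g 42.43353494326584
```

Emit:
arm_command:
  deltas: [0,0,-2,0,0,0,0,0,-1.5,0,0,0,0,0,-1.5,0,0,0,0,0,0,0,0,0]

```text
time: 41.1
eef_pos: [0.5611, 0.0006, 0.0897]
tcp_rot: [-0.348, 3.121, -0.0]
wrist_force: [0.3, -0.6, 0.5]
gripper_width: 0.567
grip_force: 42.7
```

Contact is near. I go another 0.7 mm, release, rise and retreat to the left to clear the view.

Emit:
arm_command:
  deltas: [0,0,-0.7,0,0,0,0,0,0,0,0,0]

```text
time: 41.3
eef_pos: [0.5615, 0.0006, 0.0896]
tcp_rot: [-0.347, 3.12, -0.0]
wrist_force: [-0.1, -0.2, 9.6]
gripper_width: 0.56
grip_force: 43.2
```

Emit:
arm_command:
  deltas: [0,0,0,0,0,0,0,0,0,0,0,0,0,0,0,0,0,0,0,0,20,0,0,0,0,0,40,0,0,0,0,0,40,0,0,0,-15,30,20,0,0,0,-20,40,0,0,0,0,-20,40,0,0,0,0,-20,40,0,0,0,0]
  jaw: 85

```text
time: 42.3
eef_pos: [0.4848, 0.1518, 0.2086]
tcp_rot: [-0.347, 3.122, 0.0]
wrist_force: [0.9, 0.3, 0.2]
gripper_width: 0.988
grip_force: 0.0
```

Emit:
arm_command:
  deltas: [-25,40,0,0,0,0,-25,40,0,0,0,0,-25,40,0,0,0,0,-25,40,0,0,0,0,-25,40,0,0,0,0,-25,40,0,0,0,0,-25,30,0,0,0,0,0,0,0,0,0,0]

```text
time: 43.1
eef_pos: [0.3078, 0.4235, 0.2081]
tcp_rot: [0.355, -3.121, -0.001]
wrist_force: [0.0, -0.3, 0.9]
gripper_width: 0.994
grip_force: 0.0
```

Run:
```python
from h import *
from rig import env
st()
d=pickle.load(open("i0.pkl","rb"));L=[]
for n,(y,x,w,h) in(("side",(125,215,130,100)),("top",(130,175,120,92))):
    r=env.get_image(n);pickle.dump(r,open(n+"6.pkl","wb"))
    L.append(np.vstack([cv2.resize(q["img"][y:y+h,x:x+w],(400,300),interpolation=cv2.INTER_CUBIC) for q in(d[n],r)]))
cv2.imwrite("pics/b8.png",np.clip(np.hstack(L)*1.4,0,255).astype(np.uint8))
```

```text
t 43.1 pos [307.8 423.5 208.1] yaw 102.97 tilt [-0.001  0.    -1.   ] q [0.94 0.26 0.04 1.35 0.   0.72] w 84.9 g 0.0
```

View pics/b8.png

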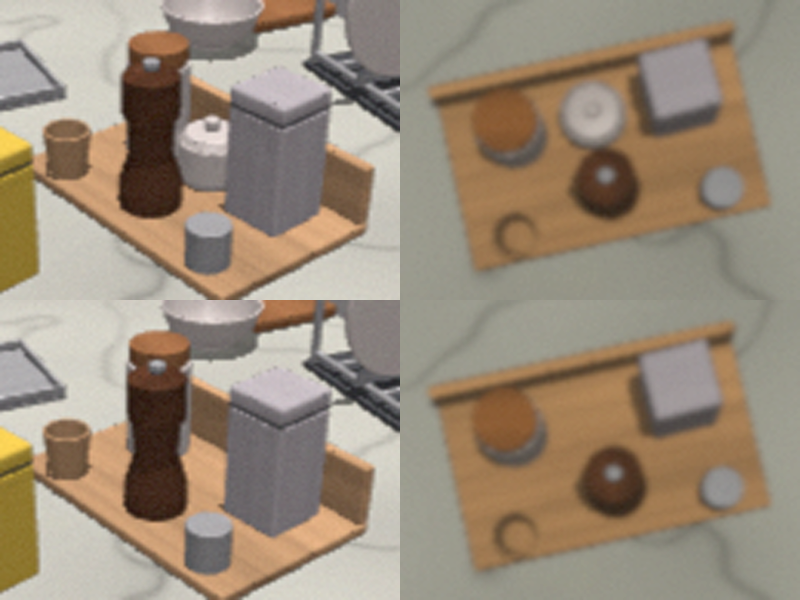

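Everything stands upright. The tin and jar are back in place, but the mill's button moved (606,176) → (613,172), about 7 mm. I measure it precisely.

Run:
```python
from h import *
d=pickle.load(open("i0.pkl","rb"))
A,B=d["top"],pickle.load(open("top6.pkl","rb"))
def c(r,box,lo,hi):
    x,y,w,h=box;q=cv2.resize(cv2.cvtColor(r["img"][y:y+h,x:x+w],cv2.COLOR_BGR2HSV),None,fx=6,fy=6,interpolation=cv2.INTER_CUBIC)
    m=cv2.inRange(q,lo,hi);n,_,s,ce=cv2.connectedComponentsWithStats(m);i=1+np.argmax(s[1:,4]);return (ce[i]+.5)/6-.5+[x,y],s[i,4]/36
for n,box,lo,hi,z in[("mill btn",(228,175,18,16),(0,0,85),(180,90,255),.15),("salt",(262,178,18,18),(0,0,90),(180,60,255),.05),("tin",(245,140,30,22),(115,0,110),(180,60,255),.137),("jar",(195,155,22,24),(8,150,60),(18,255,255),.124)]:
    (p,a),(q,b)=c(A,box,lo,hi),c(B,box,lo,hi);P,Q=plane(A,*p,z),plane(B,*q,z);print(n,p.round(1),q.round(1),round(a),round(b),((Q-P)*1000).round(1)[:2])
```

```text
mill btn [236.3 183.3] [238.7 182.5] 11 12 [ 2.1 -6.5]
salt [271.6 186.7] [271.6 186.7] 114 116 [-0.1  0.2]
tin [259.1 153.9] [259.5 153.3] 128 122 [ 1.7 -1. ]
jar [205.8 166.2] [205.8 166. ] 223 229 [0.8 0. ]
```

The mill is 6.8 mm off (2.1,-6.5): inside tolerance, but cheap to mend, so I regrasp it and shift it by (-2,+6.5).

Emit:
arm_command:
  deltas: [25,-40,0,0,0,0,25,-40,0,0,0,0,25,-40,0,0,0,0,25,-40,0,0,0,0,25,-40,0,0,0,0,25,-40,0,0,0,0,25,-40,0,0,0,0,25,-40,0,0,0,0,25,-40,0,0,0,0,20,-40,0,0,0,0]

```text
time: 44.2
eef_pos: [0.5564, 0.0171, 0.2086]
tcp_rot: [-0.345, 3.122, -0.0]
wrist_force: [0.8, 1.6, -0.2]
gripper_width: 0.998
grip_force: 0.0
```

Emit:
arm_command:
  deltas: [8,-20,0,0,0,0,0,0,0,0,0,0,0,0,0,0,0,0]

```text
time: 44.5
eef_pos: [0.5634, -0.0008, 0.2084]
tcp_rot: [0.344, -3.122, -0.0]
wrist_force: [0.5, 0.9, 0.3]
gripper_width: 0.997
grip_force: 0.0
```

Run:
```python
from h import *
st()
```

```text
t 44.5 pos [563.4  -0.8 208.4] yaw 102.57 tilt [-0.  0. -1.] q [-0.    0.35  0.16  1.38  0.   -0.22] w 85.1 g 0.0
```

Emit:
arm_command:
  deltas: [-2,1,-30,0,0,0,0,0,-35,0,0,0,0,0,-30,0,0,0,0,0,-15,0,0,0,0,0,-8,0,0,0,0,0,0,0,0,0]

```text
time: 45.1
eef_pos: [0.561, 0.002, 0.0902]
tcp_rot: [0.348, -3.121, -0.0]
wrist_force: [-0.3, -0.0, 0.0]
gripper_width: 0.996
grip_force: 0.0
```

Emit:
arm_command:
  deltas: [0,0,0,0,0,0,0,0,0,0,0,0,0,0,0,0,0,0,0,0,0,0,0,0,0,0,0,0,0,0,0,0,0,0,0,0]
  jaw: 40

```text
time: 45.7
eef_pos: [0.5627, 0.0015, 0.0919]
tcp_rot: [-0.347, 3.12, -0.001]
wrist_force: [-0.3, -1.0, 8.7]
gripper_width: 0.564
grip_force: 40.1
```

Emit:
arm_command:
  deltas: [0,0,3,0,0,0,0,0,3,0,0,0,0,0,0,0,0,0,-1,3,0,0,0,0,-1,3.5,0,0,0,0,0,0,0,0,0,0,0,0,-3,0,0,0,0,0,-2,0,0,0,0,0,0,0,0,0]

```text
time: 46.6
eef_pos: [0.5602, 0.0081, 0.0919]
tcp_rot: [-0.348, 3.121, 0.0]
wrist_force: [0.2, 0.0, 6.0]
gripper_width: 0.56
grip_force: 41.8
```

Standing again; release and retreat.

Emit:
arm_command:
  deltas: [0,0,0,0,0,0,0,0,0,0,0,0,0,0,0,0,0,0,0,0,20,0,0,0,0,0,40,0,0,0,0,0,40,0,0,0,-15,30,20,0,0,0,-20,40,0,0,0,0,-20,40,0,0,0,0,-20,40,0,0,0,0]
  jaw: 85

```text
time: 47.6
eef_pos: [0.4838, 0.1593, 0.2117]
tcp_rot: [-0.347, 3.122, 0.0]
wrist_force: [1.8, 0.1, 0.3]
gripper_width: 0.995
grip_force: 0.0
```

Emit:
arm_command:
  deltas: [-25,40,0,0,0,0,-25,40,0,0,0,0,-25,40,0,0,0,0,-25,40,0,0,0,0,-25,40,0,0,0,0,-25,40,0,0,0,0,-25,30,0,0,0,0,0,0,0,0,0,0,0,0,0,0,0,0]

```text
time: 48.5
eef_pos: [0.3092, 0.4285, 0.2113]
tcp_rot: [0.351, -3.122, 0.001]
wrist_force: [-0.2, -1.4, -0.0]
gripper_width: 0.996
grip_force: 0.0
```

Run:
```python
from h import *
from rig import env
st()
d=pickle.load(open("i0.pkl","rb"));A=d["top"];B=env.get_image("top")
a,b=[cv2.resize(r["img"][140:225,175:355],(720,340),interpolation=cv2.INTER_CUBIC) for r in(A,B)]
cv2.imwrite("pics/f.png",np.clip(cv2.resize(np.vstack([a,b]),(600,566))*1.4,0,255).astype(np.uint8))
def c(r,box,lo,hi):
    x,y,w,h=box;q=cv2.resize(cv2.cvtColor(r["img"][y:y+h,x:x+w],cv2.COLOR_BGR2HSV),None,fx=6,fy=6,interpolation=cv2.INTER_CUBIC)
    m=cv2.inRange(q,lo,hi);n,_,s,ce=cv2.connectedComponentsWithStats(m);i=1+np.argmax(s[1:,4]);return (ce[i]+.5)/6-.5+[x,y]
for n,box,lo,hi,z in[("mill btn",(228,175,18,16),(0,0,85),(180,90,255),.15),("salt",(262,178,18,18),(0,0,90),(180,60,255),.05),("tin",(245,140,30,22),(115,0,110),(180,60,255),.137),("jar",(195,155,22,24),(8,150,60),(18,255,255),.124)]:
    print(n,((plane(B,*c(B,box,lo,hi),z)-plane(A,*c(A,box,lo,hi),z))*1000).round(1)[:2])
```

```text
t 48.5 pos [309.2 428.5 211.3] yaw 102.82 tilt [-0. -0. -1.] q [ 0.95  0.27  0.06  1.36 -0.    0.72] w 85.1 g 0.0
mill btn [-0.6  0.2]
salt [-0.2  0.2]
tin [2.1 0.2]
jar [0.6 0.2]
```

View pics/f.png

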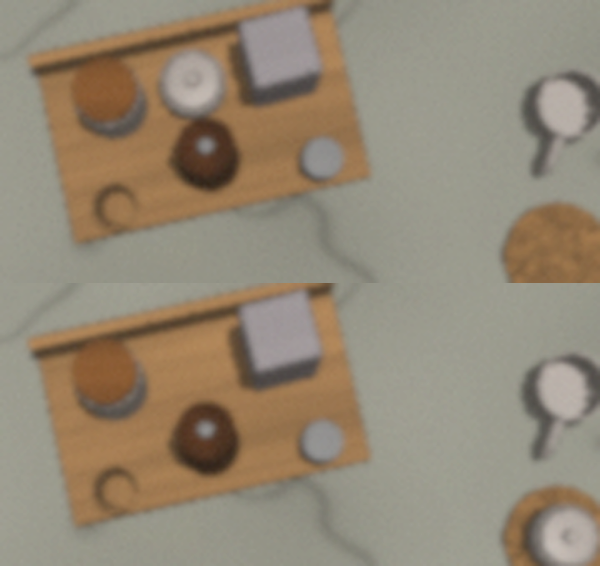

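The top view matches the start for the tin, jar, mill, salt and egg cup (the measured ones within 2 mm). The sugar bowl is centred on the coaster once parallax is allowed for. I hand in.

```bash
python3 -c "
from rig import env
print(env.job_done())"
```

```text
the job is handed in; nothing more can be done
None
```

The job is handed in, with no verdict shown: the sugar bowl stands upright in the middle of the coaster, the tin, jar and mill are back within about 2 mm of where they started, and the salt pot and egg cup look undisturbed.

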